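Swap the hook hanger on a sloping packing-bench board

TASK

Take the hook hanger off the two screws of the sloping board and lay it flat on its back, roughly in the middle of the black rubber mat. Then hang the wide hanger that has a lip along its lower edge in its place: keyholes over both screw heads, and slide it down the board as far as it goes so that it is locked and lies flat against the board. Leave the narrow hanger and the other things on the bench where they are.

Things in the scene. Friction and masses are not known exactly. Their poses are not given: they have to be found in the camera images.
- board: fixed plywood board 170 mm wide, sloping up away from the robot at 30 degrees to level. Origin on its face midway between the two screws, 80 mm above the bench; x up the slope (board from x -80 to +60 mm), y to its left, z out of the face. A hanger is locked when slid down to its stop: its point then lies at x -20, y 0, z +27.5 mm in this frame
- left_screw (a point): left shoulder screw fixed in the board, at y +38 mm of the board's frame: shank 8 mm thick, bevelled round head 18 mm across, underside 8 mm and top 13 mm from the face. Point: on the face, on the screw's axis; axes as the board's
- right_screw (a point): right shoulder screw fixed in the board, at y -38 mm of the board's frame: shank 8 mm thick, bevelled round head 18 mm across, underside 8 mm and top 13 mm from the face. Point: on the face, on the screw's axis; axes as the board's
- old_hanger_centre (a point): hanger hung on the screws at the start, slid down to its stop, no lip: plate 90 (x) x 116 (y) x 5 mm; in its middle a fin to grasp, 40 mm along x, 16 mm thick along y, its end 55 mm from the plate's back. 0.2 to 0.4 kg. Point: on the fin, 27.5 mm from the plate's back. x to its upper edge, y left, z out of the front
- old_hanger_hole (a point): midpoint between the big holes of this hanger's two keyholes, on the plate's back, 6 mm below (-x) its middle; axes as the hanger's. Holes at y +38 and -38 mm, eight-sided, 26 mm across; a slot 12 mm wide runs up (+x) from each, its round end centred 24 mm above the hole's centre, so the plate slides 26 mm down on an 8 mm shank
- new_hanger_centre (a point): hanger to be hung; lies on its back at first, fin up; lip 4 mm thick, 20 mm high along its lower (-x) edge: plate 90 (x) x 116 (y) x 5 mm; in its middle a fin to grasp, 40 mm along x, 16 mm thick along y, its end 55 mm from the plate's back. 0.2 to 0.4 kg. Point: on the fin, 27.5 mm from the plate's back. x to its upper edge, y left, z out of the front
- new_hanger_hole (a point): midpoint between the big holes of this hanger's two keyholes, on the plate's back, 6 mm below (-x) its middle; axes as the hanger's. Holes at y +38 and -38 mm, eight-sided, 26 mm across; a slot 12 mm wide runs up (+x) from each, its round end centred 24 mm above the hole's centre, so the plate slides 26 mm down on an 8 mm shank
- narrow_hanger_centre (a point): spare hanger, to be left alone, lying on its back; does not fit: like the lipped one but the plate is only 84 mm wide (y) and its keyholes 44 mm apart; fin up, 55 mm high. Point on the fin, half-way up
- mat: black rubber mat fixed on the bench, 130 mm (x) by 140 mm (y) by 4 mm thick; origin at the middle of its underside on the bench, z up
- glue_stick: bystander, to be left alone: glue stick standing upright, 26 mm across, 86 mm high; origin at the middle of its underside
- marker_0: bystander, to be left alone: marker lying flat, 136 mm long, 20 mm thick; origin at the middle of its underside
- box_cutter: bystander, to be left alone: box cutter lying flat, 151 mm long, 21 mm high; origin at the middle of its underside
- tape_roll_3: bystander, to be left alone: small tape roll lying flat, 70 mm across, 26 mm high; origin at the middle of its underside
- stapler: bystander, to be left alone: stapler standing on its base, 151 mm long, 32 mm wide, 58 mm high; origin at the middle of its underside
- tape_roll_1: bystander, to be left alone: tape roll lying flat, 104 mm across, 49 mm high; origin at the middle of its underside
Not all that is in view belongs to the job. Leave any green or pink look-alike of the part that bears new_hanger_centre alone.

How it is judged:
By the outcome, as a careful person would: the job done as asked, in the order asked, and still so for the second after the job is handed in, with the robot touching nothing.
It also fails if it takes over 58 s, if anything falls off the work surface, if the arm or the gripper's body presses on something with over 40 N, if the wrist force passes 120 N, or if a joint passes its speed limit or range.

ROBOT

A 6-joint arm with a two-finger parallel gripper is mounted at the origin on a cart in front of the work surface, level with it; the furniture and walls round the work are solid. World frame = base frame: x ahead of the robot, y to its left, z up, the work surface at z = 0. Lengths are in m, angles in rad, forces in N, time in s.
With the tool pointing down it reaches from about 0.225 to 0.875 m from the base axis. Payload 3.4 kg.
Tool frame: the origin (TCP) lies at the very end of the fingers, on their centre line; the grasp point (between the pads) lies 19 mm behind it (manip.pinch_z is the distance from the TCP to the grasp point, in m); z points along the fingers, y is the line along which they close (so a half turn about z gives the same grasp; the last joint's range is limited). The gripper opens to 85 mm and grips with 20 to 120 N. Pads are 22 mm wide; open, the fingers measure 114 mm over their backs; the gripper's body (76 mm by 85 mm) begins 54 mm behind the grasp point. The pads swing forward as they close: fully open they stand 13 mm farther back than shut.
Start: joints at [-1.387, 0.276, 1.505, -0, 1.361, -0.121], TCP at [0.173, -0.549, 0.231] pointing down, gripper open.
Joint ranges: [-2.89, 2.89], [-0.75, 2.08], [0.22, 2.7], [-1.18, 4.32], [0.11, 2.71], [-2.7, 2.7]. Speed limits (rad/s): [2.57, 2.57, 3.14, 3.14, 3.14, 3.14].

INTERFACE

Orientations are given as a unit quaternion [w, x, y, z].
In Python, from rig import manip gives the robot as it stands. The module is installed in compiled form; this text tells all that it offers.
- The arm moves only by the shell command python3 -m jog 'ROWS' [FORCE]. ROWS is JSON, a list of rows, each an object of numbers: "dx", "dy", "dz": the shift along the tool's x, y, z each as a share of 25 cm, from -1 to 1; "ax", "ay", "az": the turn, a rotation vector about the tool's x, y, z each as a share of 90 degrees, from -1 to 1; "grip": the opening, from -1 (shut) to 1 (fully open), so that 0 is half open. A call has 1 to 5 rows; each row is the pose to reach, as a shift and turn from the pose commanded when the call began, along the tool's axes at that moment; what a row does not reach only later rows make up. A row lasts 1/12 s, in which the tool goes at most 41.7 mm and 7.16 degrees, less where a joint would pass 70% of its speed; a pose out of reach is approached as far as the arm can. A call with a number of a shift or a turn outside -1 to 1 is refused whole. A call with a gripper value outside its range is refused whole. The fingers move at their own pace and stop on an object; FORCE is the grip in N (left out, the last holds). Time passes only in rows, so rows that repeat a pose let the fingers close. It gives the time, the measured TCP pose, the force, the opening and the grip force at its end, in the units of the state.
- manip.get_state(): the state, without advancing time (a new reading comes with each control period).
- manip.get_image(name): name is "scene" or "top"; returns a dict with "img" (480x640x3 uint8, red, green, blue), "mtx" (3x3 intrinsics, pixels), "k1" (the pictures are not rectified: a ray, as slopes to the right and down, at radius r is drawn at 1 + k1 r^2 times it, then the intrinsics apply), "world_to_cam" (4x4, takes a point from world to camera coordinates). Camera axes: x right, y down, z forward; pixel columns grow to the right and rows downward; lengths in m; the calibration is good to about 2 mm. A picture is of the moment at which its call begins. There is no depth.
- manip.sign_off(): hands the job in; it is judged then, once.
The state is a dict: "clock": time; "qpos": joint angles; "qd": joint speeds; "effort": joint torques, N m; "position": TCP position; "ee_rot": TCP orientation; "contact_force": force on the tool from outside, world axes, zero at the start; "moment": the same for the moment, N m; "width": finger opening in m; "gripper_force": force on a finger pad.
Only numpy, scipy, OpenCV 4.12 (cv2) and the standard library are available. Lean on these libraries where they do the work, as an engineer would, in place of code of your own. Each camera call takes 0.05 s, during which the arm holds its last target. There are 200 camera calls.

## Working session

There is one attempt and no reset: what is moved stays moved. The work goes in short steps, Python scripts to look and compute and a shell command to move; the robot and the scene stay as the last step left them, time stands still between calls to the robot, and variables do not carry over. Pictures are saved under pics/ and viewed, at most 10 in all, crops included, and the job is handed in when it is done.

```bash
mkdir -p pics; cat > h.py <<'E'
import numpy as np,cv2,json
from rig import manip
from scipy.spatial.transform import Rotation as R
def cap(n,f):
    d=manip.get_image(n); np.savez(f'pics/{f}.npz',**d); cv2.imwrite(f'pics/{f}.png',d['img'][:,:,::-1]); return d
def ld(f): return dict(np.load(f'pics/{f}.npz'))
def ray(d,uv):
    D=np.array([float(d['k1']),0,0,0]); 
    p=cv2.undistortPoints(np.array([[uv]],float),d['mtx'],D)[0,0]
    T=d['world_to_cam']; o=-T[:3,:3].T@T[:3,3]; v=T[:3,:3].T@np.array([p[0],p[1],1]); return o,v/np.linalg.norm(v)
def onz(d,uv,z):
    o,v=ray(d,uv); return o+v*(z-o[2])/v[2]
def tri(d1,u1,d2,u2):
    o1,v1=ray(d1,u1);o2,v2=ray(d2,u2)
    s=np.linalg.lstsq(np.c_[v1,-v2],o2-o1,rcond=None)[0]; a=o1+s[0]*v1;b=o2+s[1]*v2
    return (a+b)/2,np.linalg.norm(a-b)
def proj(d,P):
    T=d['world_to_cam']; return cv2.projectPoints(np.array(P,float).reshape(-1,1,3),cv2.Rodrigues(T[:3,:3])[0],T[:3,3],d['mtx'],np.array([float(d['k1']),0,0,0]))[0][:,0]
def Rt(s): q=s['ee_rot']; return R.from_quat([q[1],q[2],q[3],q[0]])
def go(p,rot):
    "share numbers to reach tcp p, rotation rot from present pose"
    s=manip.get_state(); r=Rt(s); dp=r.inv().apply(np.array(p)-s['position'])/0.25; a=(r.inv()*rot).as_rotvec()/(np.pi/2)
    print('t',s['clock'],'d',dp.round(4),'a',a.round(4))
E
python3 - <<'E'
from h import *
a=cap('scene','s0');b=cap('top','t0')
for d in(a,b):
    T=d['world_to_cam'];print(-T[:3,:3].T@T[:3,3],T[2,:3],d['mtx'][0,0],d['k1'])
print(manip.get_state(), manip.pinch_z)
E
```

```text
[-0.350987    0.47677872  0.67752956] [ 0.78693088 -0.38094538 -0.48540746] 444.0428792666101 0.03503250325898366
[0.38278613 0.01848064 1.20403073] [ 0.14995044 -0.01040192 -0.98863879] 463.0128213006636 -0.1037762279689011
{'clock': 0.1, 'qpos': array([-1.38698779e+00,  2.76518598e-01,  1.50603188e+00, -3.03591763e-05,
        1.36069325e+00, -1.21035088e-01]), 'qd': array([-0.00024074, -0.00077869, -0.00176233,  0.00036624, -0.00131517,
       -0.00010823]), 'effort': array([ 1.98013753e-03, -4.17698193e+01, -2.46404296e+01, -1.67248108e-04,
        5.77434505e-03, -6.12142571e-06]), 'position': array([ 0.17245905, -0.54802136,  0.23052361]), 'ee_rot': array([-8.24665819e-04,  9.88405448e-01,  1.51835399e-01, -4.07425374e-05]), 'contact_force': array([-0.10000629,  0.34093129, -0.01031458]), 'moment': array([ 0.00297669, -0.02942834, -0.02304497]), 'gripper_force': 0.0, 'width': 0.08540492431443539} 0.0187
```

View pics/s0.png

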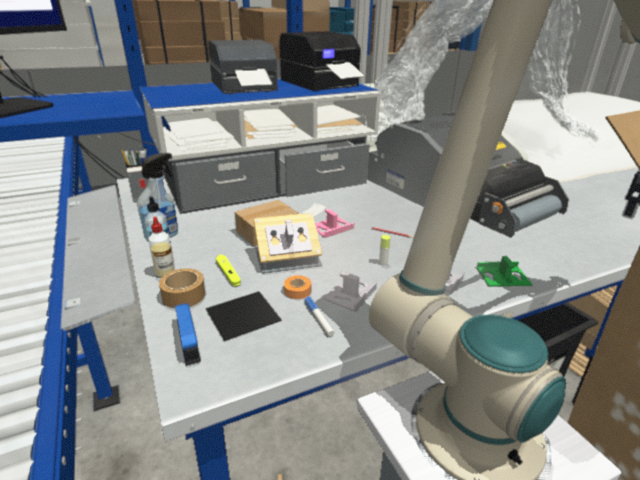

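View pics/t0.png

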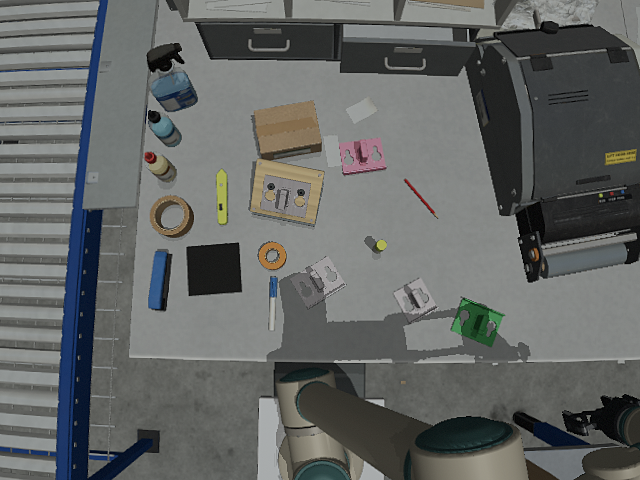

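Top picture: the board with the old hanger is at (287,192), the mat at (214,269). The grey candidates are at (320,281) and (414,297), plus the green (478,320) and pink (362,155) look-alikes. The grey one at (320,281) looks wider, so I'll confirm it in an enlarged crop.

```bash
python3 - <<'E'
from h import *
i=cv2.imread('pics/t0.png')
A=cv2.resize(i[250:330,285:445],(800,400),interpolation=cv2.INTER_CUBIC)
A=np.clip(A.astype(float)*1.5,0,255).astype(np.uint8)
cv2.imwrite('pics/c1.png',A)
cv2.imwrite('pics/c2.png',cv2.resize(i[152:232,240:335],(712,600),interpolation=cv2.INTER_CUBIC))
E
```

```text
(no output)
```

View pics/c1.png

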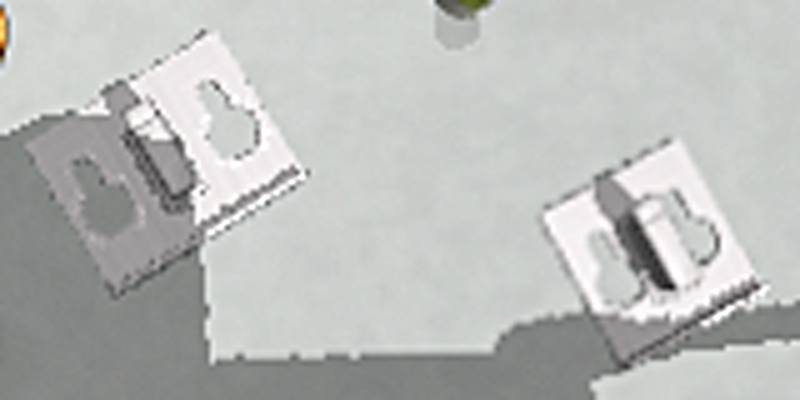

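View pics/c2.png

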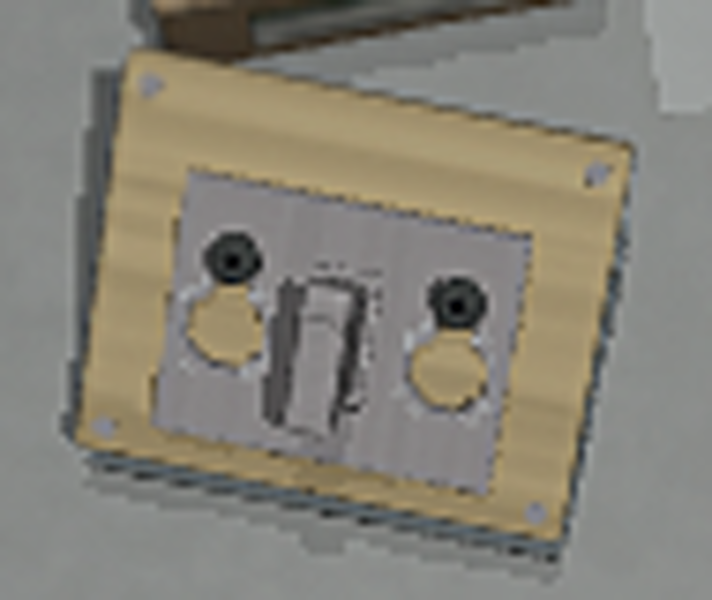

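The crop shows the left hanger with corners (30,145), (210,30), (308,172), (115,297). That is about 213 wide against 172 long, which fits 116x90, with the lip on its lower-right edge. The right one is about 152 wide, so it is the narrow one. The second crop shows the screw heads at (232,257) and (457,304), so the left hanger is the one to hang.

```bash
python3 - <<'E'
from h import *
t=ld('t0');s=ld('s0')
c1=lambda u,v:((u+.5)/5-.5+285,(v+.5)/5-.5+250)
c2=lambda u,v:((u+.5)/7.495-.5+240,(v+.5)/7.5-.5+152)
L=onz(t,c2(232,257),.0913);Rr=onz(t,c2(457,304),.0913)
print('heads',L,Rr,np.linalg.norm(L-Rr))
w=(L-Rr)[:2];psi=np.arctan2(-w[0],w[1]);print('board yaw',np.degrees(psi))
B=R.from_euler('ZY',[psi,-np.pi/6]); O=(L+Rr)/2-B.apply([0,0,.013]);print('O',O)
print('board corners check top',[c2(*u) for u in((130,52),(632,150),(80,440),(560,538))],'\n',proj(t,[O+B.apply(p) for p in([.06,.085,0],[.06,-.085,0],[-.08,.085,0],[-.08,-.085,0])]))
print('scene heads proj',proj(s,[L,Rr]))
U=[onz(t,c1(*u),.005) for u in((30,145),(210,30))];Lo=[onz(t,c1(*u),z) for u,z in(((115,297),.02),((308,172),.02))]
print('new upper',U,np.linalg.norm(U[0]-U[1]),'lower',Lo,np.linalg.norm(Lo[0]-Lo[1]))
w=(U[0]-U[1])[:2];w2=(Lo[0]-Lo[1])[:2];yaw=[np.degrees(np.arctan2(-a[0],a[1])) for a in(w,w2)]
C=(sum(U)+sum(Lo))/4;print('len',np.linalg.norm((sum(U)-sum(Lo))[:2])/2,'yaw',yaw,'C',C)
m=cv2.inRange(t['img'],(0,0,0),(35,35,35))[235:305,180:250]
r=cv2.minAreaRect(max(cv2.findContours(m,0,1)[0],key=cv2.contourArea));bp=cv2.boxPoints(r)+[180,235]
M=[onz(t,p,.004) for p in bp];print('mat',np.mean(M,0),[np.linalg.norm(M[i]-M[i-1]) for i in range(4)],M)
fx=onz(t,c1(143,105),.055),onz(t,c1(125,112),.055);print('fin top ends', onz(t,c1(140,118),.055),onz(t,c1(185,195),.055))
a=s['img'];cv2.imwrite('pics/c3.png',np.hstack([cv2.resize(a[205:275,250:330],(400,350),interpolation=2),cv2.resize(a[255:325,315:395],(400,350),interpolation=2)])[:,:,::-1])
E
```

```text
heads [0.67352489 0.13459688 0.0913    ] [0.65879604 0.05997763 0.0913    ] 0.07605900005893991
board yaw -11.165893076731523
O [0.67253742 0.09602852 0.08004167]
board corners check top [(256.9116077384923, 158.5), (323.88959306204134, 171.56666666666666), (250.24049366244162, 210.23333333333335), (314.28318879252834, 223.3)] 
 [[256.61796004 157.50214507]
 [324.20808226 171.46034891]
 [249.10953504 210.46592827]
 [313.86721217 224.14853625]]
scene heads proj [[272.98605906 231.77884715]
 [300.13808175 228.94608604]]
new upper [array([0.45048909, 0.08398498, 0.005     ]), array([ 0.51174845, -0.00826747,  0.005     ])] 0.11073944657228496 lower [array([0.37341703, 0.03838331, 0.02      ]), array([ 0.43806625, -0.05890453,  0.02      ])] 0.11680944528128358
len 0.08942697933600148 yaw [np.float64(33.58577298122139), np.float64(33.60463358370141)] C [0.4434302  0.01379907 0.0125    ]
mat [0.4727814  0.28552122 0.004     ] [np.float64(0.1288032710681852), np.float64(0.1391432913693913), np.float64(0.12834797329096037), np.float64(0.137124834957303)] [array([0.53065121, 0.36222285, 0.004     ]), array([0.54263134, 0.22359626, 0.004     ]), array([0.41502243, 0.20984245, 0.004     ]), array([0.40282063, 0.34642333, 0.004     ])]
fin top ends [0.46192565 0.02700739 0.055     ] [0.42420406 0.00412835 0.055     ]
```

View pics/c3.png

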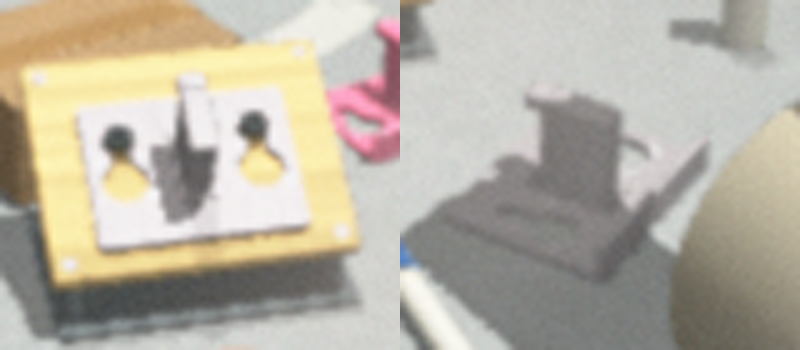

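The scene crop confirms it: the heads at about (273.6,232.6) and (300.4,230) match the projection within 1 px. The lipped hanger's lip runs along its edge nearest the robot. All measured sizes agree with the given ones.

```bash
cat >> h.py <<'E'
psi=np.radians(-11.2);BR=R.from_euler('ZY',[psi,-np.pi/6]);O=np.array([.6725,.0960,.0800])
FL=R.from_euler('X',np.pi) # hanger axes -> tool axes (x same, y,z flipped)
def board(x,y,z): go(O+BR.apply([x,y,z]),BR*FL)       # tcp in board frame, mm->m
def flat(x,y,z,deg): go([x,y,z],R.from_euler('Z',deg,degrees=True)*FL)
def rep():
    s=manip.get_state();p=s['position'];print('t',round(s['clock'],2),'tcp',p.round(4),'board',(BR.inv().apply(p-O)*1e3).round(1),'F',s['contact_force'].round(1),'w',round(s['width'],4),'g',s['gripper_force'])
E
python3 -c "
from h import *
board(-.02,0,.11)"
```

```text
t 0.1 d [ 2.4273 -1.9953  0.2647] a [-0.0844  0.3264  0.3109]
```

```bash
for i in 1; do
python3 -m jog '[{"dx":0.6,"dy":-0.5,"grip":0},{"dx":0.6,"dy":-0.5,"grip":0},{"dx":0.6,"dy":-0.5,"grip":0},{"dx":0.6,"dy":-0.5,"grip":0},{"dx":0.6,"dy":-0.5,"grip":0}]' 60
python3 -m jog '[{"dx":0.6,"dy":-0.5,"grip":0},{"dx":0.6,"dy":-0.5,"grip":0},{"dx":0.6,"dy":-0.5,"grip":0},{"dx":0.6,"dy":-0.5,"grip":0},{"dx":0.6,"dy":-0.5,"grip":0}]'
python3 -m jog '[{"dx":0.6,"dy":-0.5,"grip":0},{"dx":0.6,"dy":-0.5,"grip":0},{"dx":0.6,"dy":-0.5,"grip":0},{"dx":0.6,"dy":-0.5,"grip":0},{"dx":0.6,"dy":-0.5,"grip":0}]'
python3 -m jog '[{"dx":0.5,"dy":-0.5,"grip":0},{"dx":0.5,"dy":-0.5,"grip":0},{"dx":0.5,"dy":-0.5,"grip":0},{"dx":0.5,"dy":-0.5,"grip":0},{"dx":0.5,"dy":-0.5,"grip":0}]'
done; python3 -c "
from h import *
board(-.02,0,.11)"
```

```text
t 0.1 d [ 2.4273 -1.9953  0.2647] a [-0.0844  0.3264  0.3109]schema error: expected keys dx, dy, dz, ax, ay, az, grip
schema error: expected keys dx, dy, dz, ax, ay, az, grip
schema error: expected keys dx, dy, dz, ax, ay, az, grip
schema error: expected keys dx, dy, dz, ax, ay, az, grip
```

```bash
python3 -m jog '[{"dx":0.6,"dy":-0.5,"dz":0,"ax":0,"ay":0,"az":0,"grip":0},{"dx":0.6,"dy":-0.5,"dz":0,"ax":0,"ay":0,"az":0,"grip":0},{"dx":0.6,"dy":-0.5,"dz":0,"ax":0,"ay":0,"az":0,"grip":0},{"dx":0.6,"dy":-0.5,"dz":0,"ax":0,"ay":0,"az":0,"grip":0},{"dx":0.6,"dy":-0.5,"dz":0,"ax":0,"ay":0,"az":0,"grip":0}]' 60
python3 -m jog '[{"dx":0.6,"dy":-0.5,"dz":0,"ax":0,"ay":0,"az":0,"grip":0},{"dx":0.6,"dy":-0.5,"dz":0,"ax":0,"ay":0,"az":0,"grip":0},{"dx":0.6,"dy":-0.5,"dz":0,"ax":0,"ay":0,"az":0,"grip":0},{"dx":0.6,"dy":-0.5,"dz":0,"ax":0,"ay":0,"az":0,"grip":0},{"dx":0.6,"dy":-0.5,"dz":0,"ax":0,"ay":0,"az":0,"grip":0}]'
python3 -m jog '[{"dx":0.6,"dy":-0.5,"dz":0,"ax":0,"ay":0,"az":0,"grip":0},{"dx":0.6,"dy":-0.5,"dz":0,"ax":0,"ay":0,"az":0,"grip":0},{"dx":0.6,"dy":-0.5,"dz":0,"ax":0,"ay":0,"az":0,"grip":0},{"dx":0.6,"dy":-0.5,"dz":0,"ax":0,"ay":0,"az":0,"grip":0},{"dx":0.6,"dy":-0.5,"dz":0,"ax":0,"ay":0,"az":0,"grip":0}]'
python3 -c "
from h import *
board(-.02,0,.11)"
```

```text
clock: 0.52
position: [0.279, -0.3807, 0.2309]
ee_rot: [-0.001, 0.988, 0.152, 0.0]
contact_force: [0.5, -0.4, 0.1]
width: 0.0426
gripper_force: 0.0
clock: 0.93
position: [0.3845, -0.2167, 0.2311]
ee_rot: [-0.001, 0.988, 0.152, 0.0]
contact_force: [0.8, -0.1, -0.0]
width: 0.0425
gripper_force: 0.0
clock: 1.35
position: [0.4905, -0.0525, 0.231]
ee_rot: [-0.001, 0.988, 0.153, 0.0]
contact_force: [-0.3, -0.2, -0.5]
width: 0.0427
gripper_force: 0.0
t 1.35 d [ 0.6197 -0.4853  0.2641] a [-0.0845  0.3259  0.3121]
```

```bash
python3 -m jog '[{"dx":0.12,"dy":-0.1,"dz":0.05,"ax":-0.017,"ay":0.065,"az":0.062,"grip":0},{"dx":0.25,"dy":-0.2,"dz":0.1,"ax":-0.034,"ay":0.13,"az":0.125,"grip":0},{"dx":0.37,"dy":-0.3,"dz":0.15,"ax":-0.05,"ay":0.195,"az":0.187,"grip":0},{"dx":0.5,"dy":-0.4,"dz":0.2,"ax":-0.067,"ay":0.26,"az":0.25,"grip":0},{"dx":0.62,"dy":-0.485,"dz":0.25,"ax":-0.084,"ay":0.326,"az":0.312,"grip":0}]' >/dev/null
python3 -m jog '[{"dx":0,"dy":0,"dz":0,"ax":0,"ay":0,"az":0,"grip":0},{"dx":0,"dy":0,"dz":0,"ax":0,"ay":0,"az":0,"grip":0}]'
python3 -c "
from h import *
board(-.021,0,.11);board(-.021,0,.016);rep()"
```

```text
clock: 1.93
position: [0.5884, 0.091, 0.1728]
ee_rot: [0.024, 0.979, -0.04, 0.2]
contact_force: [-0.4, 0.3, -0.0]
width: 0.0427
gripper_force: 0.0
t 1.9333 d [ 0.0271 -0.0819  0.0439] a [-0.0131  0.0748  0.0695]
t 1.9333 d [ 0.0706 -0.0718  0.4172] a [-0.0131  0.0748  0.0695]
t 1.93 tcp [0.5884 0.091  0.1728] board [-24.2 -21.2 121.1] F [-0.4  0.3 -0. ] w 0.0427 g 0.0
```

```bash
python3 -m jog '[{"dx":0.027,"dy":-0.082,"dz":0.044,"ax":-0.013,"ay":0.075,"az":0.07,"grip":0},{"dx":0.027,"dy":-0.082,"dz":0.044,"ax":-0.013,"ay":0.075,"az":0.07,"grip":0},{"dx":0.027,"dy":-0.082,"dz":0.044,"ax":-0.013,"ay":0.075,"az":0.07,"grip":0}]'
python3 -m jog '[{"dx":0,"dy":0,"dz":0.125,"ax":0,"ay":0,"az":0,"grip":0},{"dx":0,"dy":0,"dz":0.25,"ax":0,"ay":0,"az":0,"grip":0},{"dx":0,"dy":0,"dz":0.25,"ax":0,"ay":0,"az":0,"grip":0}]' >/dev/null
python3 -c "
from h import *
board(-.021,0,.016);rep();cap('scene','s1')
a=ld('s1')['img'];b=cap('top','t1')['img']
cv2.imwrite('pics/c4.png',np.hstack([cv2.resize(a[180:280,235:335],(400,400),interpolation=2),cv2.resize(b[150:240,240:330],(400,400),interpolation=2)])[:,:,::-1])"
```

```text
clock: 2.18
position: [0.6004, 0.1084, 0.1649]
ee_rot: [0.026, 0.961, -0.097, 0.258]
contact_force: [-1.1, -0.1, -0.5]
width: 0.0423
gripper_force: 0.0
t 2.4333 d [-0.0035 -0.0164  0.1131] a [ 0.0032  0.002  -0.0024]
t 2.43 tcp [0.633  0.0998 0.1083] board [-20.   -4.   44.3] F [-0.5 -1.  -0.9] w 0.0427 g 0.0
```

View pics/c4.png

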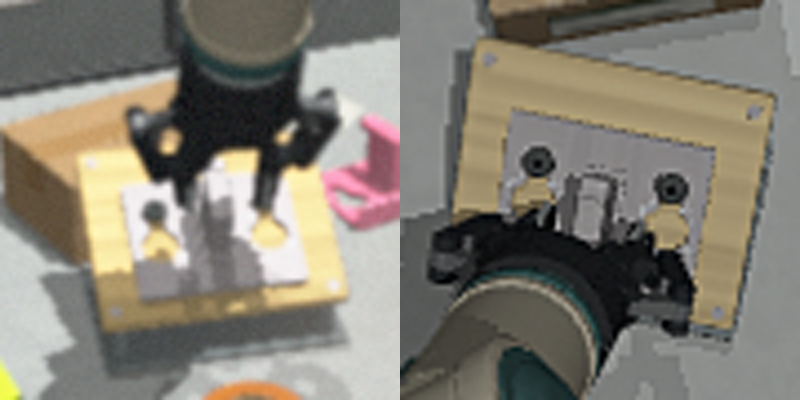

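The fingers straddle the fin, at (215,190) on the left and (590,200) on the right. I'll correct 4 mm sideways, go down and grip.

```bash
python3 -m jog '[{"dx":-0.003,"dy":-0.016,"dz":0.05,"ax":0.003,"ay":0.002,"az":-0.002,"grip":0},{"dx":-0.003,"dy":-0.016,"dz":0.11,"ax":0.003,"ay":0.002,"az":-0.002,"grip":0},{"dx":-0.003,"dy":-0.016,"dz":0.113,"ax":0.003,"ay":0.002,"az":-0.002,"grip":0},{"dx":-0.003,"dy":-0.016,"dz":0.113,"ax":0.003,"ay":0.002,"az":-0.002,"grip":0}]' 80
python3 -c "
from h import *
rep()"
python3 -m jog '[{"dx":0,"dy":0,"dz":0,"ax":0,"ay":0,"az":0,"grip":-1},{"dx":0,"dy":0,"dz":0,"ax":0,"ay":0,"az":0,"grip":-1},{"dx":0,"dy":0,"dz":0,"ax":0,"ay":0,"az":0,"grip":-1},{"dx":0,"dy":0,"dz":0,"ax":0,"ay":0,"az":0,"grip":-1},{"dx":0,"dy":0,"dz":0,"ax":0,"ay":0,"az":0,"grip":-1}]' 80
python3 -c "
from h import *
rep();board(-.021,0,.016);board(.004,0,.016)"
```

```text
clock: 2.87
position: [0.6475, 0.103, 0.0889]
ee_rot: [0.024, 0.96, -0.095, 0.262]
contact_force: [0.3, 0.4, -0.0]
width: 0.0427
gripper_force: 0.0
t 2.87 tcp [0.6475 0.103  0.0889] board [-18.    2.   20.6] F [ 0.3  0.4 -0. ] w 0.0427 g 0.0
clock: 3.28
position: [0.647, 0.1022, 0.0897]
ee_rot: [0.025, 0.96, -0.094, 0.262]
contact_force: [-3.1, -6.0, 6.5]
width: 0.0152
gripper_force: 78.6
t 3.28 tcp [0.647  0.1022 0.0897] board [-17.8   1.1  21.5] F [-3.1 -6.   6.5] w 0.0152 g 78.64303708076477
t 3.2833 d [-0.0128  0.0046  0.0219] a [-0.001  -0.0055 -0.0002]
t 3.2833 d [0.0872 0.0045 0.0227] a [-0.001  -0.0055 -0.0002]
```

```bash
python3 -m jog '[{"dx":0.03,"dy":0,"dz":0,"ax":0,"ay":0,"az":0,"grip":-1},{"dx":0.06,"dy":0,"dz":0,"ax":0,"ay":0,"az":0,"grip":-1},{"dx":0.09,"dy":0,"dz":0,"ax":0,"ay":0,"az":0,"grip":-1},{"dx":0.1,"dy":0,"dz":0,"ax":0,"ay":0,"az":0,"grip":-1},{"dx":0.1,"dy":0,"dz":0,"ax":0,"ay":0,"az":0,"grip":-1}]'
python3 -c "
from h import *
rep()"
```

```text
clock: 3.7
position: [0.666, 0.0993, 0.1007]
ee_rot: [0.024, 0.961, -0.095, 0.26]
contact_force: [-8.2, 0.0, 4.8]
width: 0.0151
gripper_force: 78.8
t 3.7 tcp [0.666  0.0993 0.1007] board [ 4.3  2.  21.4] F [-8.2  0.   4.8] w 0.0151 g 78.79684925079346
```

```bash
python3 -m jog '[{"dx":0.016,"dy":0,"dz":0,"ax":0,"ay":0,"az":0,"grip":-1},{"dx":0.016,"dy":0,"dz":0,"ax":0,"ay":0,"az":0,"grip":-1}]' >/dev/null
python3 -c "
from h import *
rep()"
python3 -m jog '[{"dx":0,"dy":0,"dz":-0.02,"ax":0,"ay":0,"az":0,"grip":-1},{"dx":0,"dy":0,"dz":-0.05,"ax":0,"ay":0,"az":0,"grip":-1},{"dx":0,"dy":0,"dz":-0.08,"ax":0,"ay":0,"az":0,"grip":-1}]' >/dev/null
python3 -c "
from h import *
rep()"
```

```text
t 3.87 tcp [0.6672 0.0988 0.1016] board [ 5.9  1.8 21.6] F [-13.5   2.5   5.1] w 0.0151 g 79.4148302078247
t 4.12 tcp [0.6613 0.1008 0.1202] board [ 9.8  2.6 40.8] F [ 1.1 -0.6 -2.4] w 0.0151 g 77.939293384552
```

```bash
python3 -m jog '[{"dx":0,"dy":0,"dz":-0.16,"ax":0,"ay":0,"az":0,"grip":-1},{"dx":0,"dy":0,"dz":-0.32,"ax":0,"ay":0,"az":0,"grip":-1},{"dx":0,"dy":0,"dz":-0.32,"ax":0,"ay":0,"az":0,"grip":-1}]' >/dev/null
python3 -c "
from h import *
rep();flat(.475,.2865,.14,5)"
```

```text
t 4.37 tcp [0.6231 0.1096 0.1969] board [ 14.2   3.8 126.8] F [ 1.8  0.2 -0.9] w 0.015 g 79.1360878944397
t 4.3667 d [-0.7349 -0.578  -0.1704] a [ 0.0428 -0.3435 -0.1761]
```

```bash
python3 -m jog '[{"dx":-0.12,"dy":-0.1,"dz":-0.06,"ax":0.007,"ay":-0.06,"az":-0.03,"grip":-1},{"dx":-0.24,"dy":-0.19,"dz":-0.1,"ax":0.014,"ay":-0.12,"az":-0.06,"grip":-1},{"dx":-0.36,"dy":-0.28,"dz":-0.14,"ax":0.021,"ay":-0.18,"az":-0.09,"grip":-1},{"dx":-0.48,"dy":-0.37,"dz":-0.16,"ax":0.028,"ay":-0.24,"az":-0.12,"grip":-1},{"dx":-0.6,"dy":-0.47,"dz":-0.17,"ax":0.036,"ay":-0.29,"az":-0.15,"grip":-1}]' >/dev/null
python3 -c "
from h import *
rep();flat(.475,.2865,.10,5)"
```

```text
t 4.78 tcp [0.4972 0.2545 0.1519] board [-139.6  121.4  163.6] F [ 0.6  0.1 -3. ] w 0.0152 g 78.99188160896301
t 4.7833 d [-0.0977 -0.1341  0.1996] a [ 0.0068 -0.0465 -0.0256]
```

```bash
python3 -m jog '[{"dx":-0.05,"dy":-0.06,"dz":0.1,"ax":0.006,"ay":-0.04,"az":-0.02,"grip":-1},{"dx":-0.085,"dy":-0.11,"dz":0.2,"ax":0.006,"ay":-0.045,"az":-0.025,"grip":-1},{"dx":-0.085,"dy":-0.11,"dz":0.2,"ax":0.006,"ay":-0.045,"az":-0.025,"grip":-1},{"dx":-0.085,"dy":-0.11,"dz":0.2,"ax":0.006,"ay":-0.045,"az":-0.025,"grip":-1}]' >/dev/null
python3 -c "
from h import *
rep();flat(.475,.2865,.0285,5)"
```

```text
t 5.12 tcp [0.4774 0.279  0.0971] board [-188.   141.6  128.3] F [ 1.   0.1 -2.2] w 0.015 g 79.12953615188599
t 5.1167 d [-0.0066 -0.0318  0.2743] a [ 0.0029  0.0006 -0.0011]
```

```bash
python3 -m jog '[{"dx":-0.007,"dy":-0.03,"dz":0.12,"ax":0.003,"ay":0,"az":0,"grip":-1},{"dx":-0.007,"dy":-0.03,"dz":0.22,"ax":0.003,"ay":0,"az":0,"grip":-1},{"dx":-0.007,"dy":-0.03,"dz":0.265,"ax":0.003,"ay":0,"az":0,"grip":-1},{"dx":-0.007,"dy":-0.03,"dz":0.27,"ax":0.003,"ay":0,"az":0,"grip":-1},{"dx":-0.007,"dy":-0.03,"dz":0.27,"ax":0.003,"ay":0,"az":0,"grip":-1}]' >/dev/null
python3 -c "
from h import *
rep();flat(.475,.2865,.026,5)"
```

```text
t 5.53 tcp [0.4771 0.2859 0.0317] board [-222.   148.4   72.5] F [ 0.8 -0.2 -3. ] w 0.0151 g 79.1435158252716
t 5.5333 d [-0.0085 -0.0029  0.0229] a [-0.0011 -0.0023 -0.0025]
```

```bash
python3 -m jog '[{"dx":0,"dy":0,"dz":0.01,"ax":0,"ay":-0.002,"az":0,"grip":-1},{"dx":0,"dy":0,"dz":0.02,"ax":0,"ay":-0.002,"az":0,"grip":-1},{"dx":0,"dy":0,"dz":0.02,"ax":0,"ay":-0.002,"az":0,"grip":-1}]' >/dev/null
python3 -c "
from h import *
rep()"
```

```text
t 5.78 tcp [0.4768 0.2864 0.0266] board [-224.9  148.8   68.2] F [-1.1 -0.5 -1.8] w 0.0153 g 79.14243936538696
```

```bash
python3 -m jog '[{"dx":0,"dy":0,"dz":0.006,"ax":0,"ay":0,"az":0,"grip":-1},{"dx":0,"dy":0,"dz":0.008,"ax":0,"ay":0,"az":0,"grip":-1}]' >/dev/null
python3 -c "
from h import *
rep()"
```

```text
t 5.95 tcp [0.4766 0.2866 0.0255] board [-225.8  148.9   67.4] F [-4.1  0.1 10.5] w 0.0148 g 81.13399744033813
```

Contact at the expected height, so I'll release it and rise.

```bash
python3 -m jog '[{"dx":0,"dy":0,"dz":0,"ax":0,"ay":0,"az":0,"grip":0},{"dx":0,"dy":0,"dz":0,"ax":0,"ay":0,"az":0,"grip":0},{"dx":0,"dy":0,"dz":0,"ax":0,"ay":0,"az":0,"grip":0},{"dx":0,"dy":0,"dz":0,"ax":0,"ay":0,"az":0,"grip":0}]' >/dev/null
python3 -m jog '[{"dx":0,"dy":0,"dz":-0.1,"ax":0,"ay":0,"az":0,"grip":0},{"dx":0,"dy":0,"dz":-0.25,"ax":0,"ay":0,"az":0,"grip":0},{"dx":0,"dy":0,"dz":-0.4,"ax":0,"ay":0,"az":0,"grip":0},{"dx":0,"dy":0,"dz":-0.5,"ax":0,"ay":0,"az":0,"grip":0},{"dx":0,"dy":0,"dz":-0.5,"ax":0,"ay":0,"az":0,"grip":0}]' >/dev/null
python3 -c "
from h import *
rep();flat(.443,.0147,.12,33.6)"
```

```text
t 6.7 tcp [0.4798 0.2878 0.1546] board [-158.7  150.7  177.7] F [0.6 1.  1.2] w 0.0425 g 0.0
t 6.7 d [-0.2398  1.077   0.1303] a [-0.0018 -0.0068 -0.3198]
```

```bash
python3 -m jog '[{"dx":-0.03,"dy":0.15,"dz":0,"ax":0,"ay":0,"az":0,"grip":0},{"dx":-0.06,"dy":0.3,"dz":0,"ax":0,"ay":0,"az":0,"grip":0},{"dx":-0.1,"dy":0.45,"dz":0,"ax":0,"ay":0,"az":0,"grip":0},{"dx":-0.14,"dy":0.6,"dz":0,"ax":0,"ay":0,"az":0,"grip":0},{"dx":-0.17,"dy":0.75,"dz":0,"ax":0,"ay":0,"az":0,"grip":0}]' >/dev/null
python3 -m jog '[{"dx":-0.03,"dy":0.15,"dz":0,"ax":0,"ay":-0.005,"az":-0.07,"grip":0},{"dx":-0.06,"dy":0.28,"dz":0.04,"ax":0,"ay":-0.005,"az":-0.14,"grip":0},{"dx":-0.07,"dy":0.32,"dz":0.08,"ax":0,"ay":-0.006,"az":-0.21,"grip":0},{"dx":-0.07,"dy":0.32,"dz":0.13,"ax":0,"ay":-0.006,"az":-0.28,"grip":0},{"dx":-0.07,"dy":0.32,"dz":0.13,"ax":0,"ay":-0.006,"az":-0.32,"grip":0}]' >/dev/null
python3 -c "
from h import *
rep();flat(.443,.0147,.12,33.6)
b=cap('top','t2')['img'];a=cap('scene','s2')['img']
cv2.imwrite('pics/c5.png',np.hstack([cv2.resize(a[230:350,200:400],(400,240),interpolation=2),cv2.resize(b[230:320,180:350],(400,240),interpolation=2)])[:,:,::-1])"
```

```text
t 7.53 tcp [0.4365 0.0136 0.1134] board [-169.9 -126.7  136.7] F [-0.1  0.5  0.1] w 0.0427 g 0.0
t 7.5333 d [ 0.0238  0.0104 -0.0267] a [-0.0049  0.0088  0.0013]
```

View pics/c5.png

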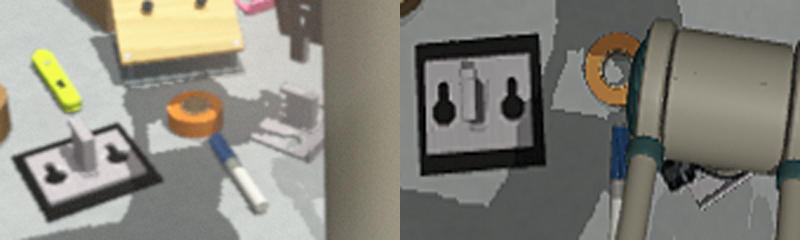

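The old hanger lies flat and centred on the mat, at (470,95) in the right crop, and the bystanders are undisturbed. Now down over the lipped hanger.

```bash
python3 -m jog '[{"dx":0.024,"dy":0.01,"dz":0.05,"ax":-0.005,"ay":0.009,"az":0.001,"grip":0},{"dx":0.024,"dy":0.01,"dz":0.15,"ax":-0.005,"ay":0.009,"az":0.001,"grip":0},{"dx":0.024,"dy":0.01,"dz":0.22,"ax":-0.005,"ay":0.009,"az":0.001,"grip":0},{"dx":0.024,"dy":0.01,"dz":0.25,"ax":-0.005,"ay":0.009,"az":0.001,"grip":0},{"dx":0.024,"dy":0.01,"dz":0.25,"ax":-0.005,"ay":0.009,"az":0.001,"grip":0}]' >/dev/null
python3 -c "
from h import *
rep();flat(.443,.0147,.018,33.6)"
```

```text
t 8.05 tcp [0.4431 0.0161 0.0518] board [-195.5 -123.    80.4] F [-0.5 -0.1 -0.9] w 0.0427 g 0.0
t 8.05 d [-0.0035  0.0042  0.1354] a [ 0.0006 -0.0009 -0.0013]
```

```bash
python3 -m jog '[{"dx":-0.003,"dy":0.004,"dz":0.06,"ax":0,"ay":0,"az":-0.001,"grip":0},{"dx":-0.003,"dy":0.004,"dz":0.12,"ax":0,"ay":0,"az":-0.001,"grip":0},{"dx":-0.003,"dy":0.004,"dz":0.135,"ax":0,"ay":0,"az":-0.001,"grip":0},{"dx":-0.003,"dy":0.004,"dz":0.135,"ax":0,"ay":0,"az":-0.001,"grip":0}]' >/dev/null
python3 -m jog '[{"dx":0,"dy":0,"dz":0,"ax":0,"ay":0,"az":0,"grip":-1},{"dx":0,"dy":0,"dz":0,"ax":0,"ay":0,"az":0,"grip":-1},{"dx":0,"dy":0,"dz":0,"ax":0,"ay":0,"az":0,"grip":-1},{"dx":0,"dy":0,"dz":0,"ax":0,"ay":0,"az":0,"grip":-1},{"dx":0,"dy":0,"dz":0,"ax":0,"ay":0,"az":0,"grip":-1}]' 80 >/dev/null
python3 -c "
from h import *
rep();flat(.443,.0147,.018,33.6)"
```

```text
t 8.8 tcp [0.4456 0.0144 0.0207] board [-208.6 -124.1   52. ] F [ 0.6 -0.2  6.9] w 0.0154 g 78.61252784729004
t 8.8 d [-0.0083 -0.0068  0.0107] a [ 0.0031 -0.004  -0.0001]
```

```bash
python3 -m jog '[{"dx":0,"dy":0,"dz":-0.08,"ax":0,"ay":0,"az":0,"grip":-1},{"dx":0,"dy":0,"dz":-0.2,"ax":0,"ay":0,"az":0,"grip":-1},{"dx":0,"dy":0,"dz":-0.35,"ax":0,"ay":0,"az":0,"grip":-1},{"dx":0,"dy":0,"dz":-0.5,"ax":0,"ay":0,"az":0,"grip":-1},{"dx":0,"dy":0,"dz":-0.6,"ax":0,"ay":0,"az":0,"grip":-1}]' >/dev/null
python3 -c "
from h import *
rep();board(.008,.0015,.085)"
```

```text
t 9.22 tcp [0.4444 0.0144 0.1727] board [-133.7 -124.3  184.3] F [ 1.5  0.2 -2.2] w 0.0149 g 78.59933495521545
t 9.2167 d [0.8432 0.1284 0.0672] a [-0.1285  0.3103  0.4866]
```

```bash
python3 -m jog '[{"dx":0.1,"dy":0.01,"dz":-0.03,"ax":-0.016,"ay":0.038,"az":0.06,"grip":-1},{"dx":0.2,"dy":0.02,"dz":-0.06,"ax":-0.032,"ay":0.077,"az":0.12,"grip":-1},{"dx":0.3,"dy":0.03,"dz":-0.08,"ax":-0.048,"ay":0.115,"az":0.18,"grip":-1},{"dx":0.4,"dy":0.05,"dz":-0.1,"ax":-0.064,"ay":0.155,"az":0.24,"grip":-1},{"dx":0.5,"dy":0.07,"dz":-0.1,"ax":-0.08,"ay":0.19,"az":0.3,"grip":-1}]' >/dev/null
python3 -c "
from h import *
rep();board(.008,.0015,.085)"
```

```text
t 9.63 tcp [0.5579 0.0693 0.1963] board [-34.7 -48.5 154.4] F [ 0.8  0.  -2.2] w 0.0153 g 78.36724877357483
t 9.6333 d [ 0.267  -0.1163  0.2478] a [-0.0477  0.1199  0.1835]
```

```bash
python3 -m jog '[{"dx":0.08,"dy":-0.03,"dz":0.02,"ax":-0.015,"ay":0.04,"az":0.06,"grip":-1},{"dx":0.16,"dy":-0.07,"dz":0.07,"ax":-0.03,"ay":0.08,"az":0.12,"grip":-1},{"dx":0.24,"dy":-0.1,"dz":0.15,"ax":-0.045,"ay":0.115,"az":0.175,"grip":-1},{"dx":0.24,"dy":-0.1,"dz":0.22,"ax":-0.045,"ay":0.117,"az":0.18,"grip":-1},{"dx":0.24,"dy":-0.1,"dz":0.22,"ax":-0.045,"ay":0.117,"az":0.18,"grip":-1}]' >/dev/null
python3 -m jog '[{"dx":0,"dy":0,"dz":0,"ax":0,"ay":0,"az":0,"grip":-1},{"dx":0,"dy":0,"dz":0,"ax":0,"ay":0,"az":0,"grip":-1}]' >/dev/null
python3 -c "
from h import *
rep();board(.008,.0015,.06)"
```

```text
t 10.22 tcp [0.6282 0.0997 0.1605] board [ 2.  -5.  91.8] F [ 0.6  0.9 -2.9] w 0.0146 g 78.57881784439087
t 10.2167 d [ 0.0256 -0.0252  0.127 ] a [-0.0028  0.0065  0.0071]
```

```bash
python3 -m jog '[{"dx":0.025,"dy":-0.025,"dz":0.06,"ax":-0.003,"ay":0.0065,"az":0.007,"grip":-1},{"dx":0.025,"dy":-0.025,"dz":0.12,"ax":-0.003,"ay":0.0065,"az":0.007,"grip":-1},{"dx":0.025,"dy":-0.025,"dz":0.13,"ax":-0.003,"ay":0.0065,"az":0.007,"grip":-1},{"dx":0.025,"dy":-0.025,"dz":0.13,"ax":-0.003,"ay":0.0065,"az":0.007,"grip":-1}]' >/dev/null
python3 -c "
from h import *
rep();board(.008,.0015,.04)
s=manip.get_state();a=cap('scene','s3');b=cap('top','t3')
H=lambda y:Rt(s).apply([-.008,-y,.0207-.005])+s['position']
for d in(a,b): print('holes pred(front face)',proj(d,[H(.038),H(-.038)]).round(1).tolist(),'heads',proj(d,[O+BR.apply([0,y,.013]) for y in(.038,-.038)]).round(1).tolist())
a=a['img'];b=b['img']
cv2.imwrite('pics/c6.png',np.hstack([cv2.resize(a[195:275,245:325],(400,400),interpolation=2),cv2.resize(b[150:230,245:325],(400,400),interpolation=2)])[:,:,::-1])"
```

```text
t 10.55 tcp [0.6507 0.1012 0.1354] board [ 8.2  0.9 59.2] F [-0.9  1.1 -3.2] w 0.0151 g 78.59797596931458
t 10.55 d [-0.001  -0.0024  0.0767] a [ 0.0006 -0.0001 -0.0007]
holes pred(front face) [[273.1, 225.8], [300.8, 223.0]] heads [[273.0, 231.8], [300.1, 229.0]]
holes pred(front face) [[267.7, 188.9], [298.5, 195.3]] heads [[270.5, 185.8], [300.5, 192.1]]
```

View pics/c6.png

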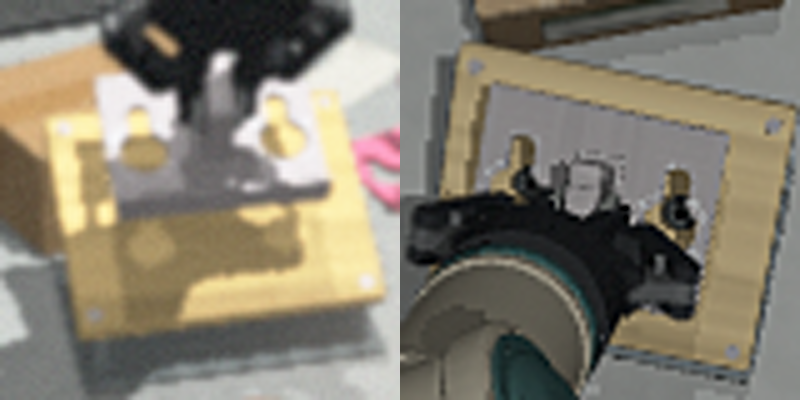

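The left view shows the hanger's holes at (145,148) and (285,137), the right view the right screw head (680,212) inside its hole. I'll check the plate corners against the prediction to fix the along-slope offset.

```bash
python3 -c "
from h import *
s=manip.get_state();a=ld('s3');b=ld('t3')
def H(x,y,z,dx): return Rt(s).apply([-.002+dx+x,-y,.0207-z])+s['position']
ca=lambda p:((p-[245,195]+.5)*5-.5).round(0).tolist()
cb=lambda p:((p-[245,150]+.5)*5-.5+[400,0]).round(0).tolist()
for dx in(0,.004):
  P=[H(.045,.058,.005,dx),H(.045,-.058,.005,dx),H(.024,.038,.005,dx),H(.024,-.038,.005,dx)]
  print(dx,'scene',ca(proj(a,P)),'top',cb(proj(b,P)))
for n,d,f in(('s',a,ca),('t',b,cb)):
  h=cv2.cvtColor(d['img'],cv2.COLOR_RGB2HSV)[:,:,1]
  # saturation profiles along hanger +x across the upper edge at several y
  for y in(.048,.02,-.02,-.048):
    q=[H(.045+k*1e-3,y,.005,0) for k in range(-12,13,1)];u=proj(d,q).astype(np.float32)
    v=cv2.remap(h,u[None,:,0],u[None,:,1],1)[0];print(n,y,v.tolist())
"
```

```text
0 scene [[91.0, 79.0], [299.0, 60.0], [133.0, 108.0], [271.0, 95.0]] top [[490.0, 85.0], [728.0, 135.0], [524.0, 135.0], [679.0, 168.0]]
0.004 scene [[90.0, 73.0], [298.0, 54.0], [132.0, 102.0], [269.0, 89.0]] top [[491.0, 77.0], [730.0, 126.0], [525.0, 127.0], [681.0, 160.0]]
s 0.048 [4, 4, 3, 3, 3, 4, 4, 4, 4, 4, 8, 13, 18, 29, 46, 62, 77, 85, 93, 101, 103, 103, 103, 102, 101]
s 0.02 [6, 10, 15, 21, 28, 34, 38, 30, 24, 16, 20, 32, 43, 49, 43, 34, 26, 25, 27, 31, 34, 34, 32, 31, 35]
s -0.02 [17, 21, 22, 22, 21, 20, 18, 15, 13, 13, 12, 11, 10, 8, 7, 6, 6, 6, 6, 6, 7, 7, 8, 12, 16]
s -0.048 [8, 8, 10, 16, 22, 28, 36, 44, 51, 51, 43, 36, 30, 25, 21, 19, 20, 24, 27, 29, 28, 26, 25, 25, 27]
t 0.048 [7, 8, 8, 8, 7, 6, 6, 6, 6, 5, 4, 9, 20, 33, 54, 75, 84, 82, 81, 80, 79, 79, 81, 81, 80]
t 0.02 [6, 7, 7, 6, 5, 5, 5, 5, 4, 4, 4, 4, 18, 45, 71, 76, 80, 81, 79, 77, 78, 79, 79, 80, 80]
t -0.02 [5, 4, 3, 3, 4, 6, 6, 6, 5, 5, 4, 10, 19, 37, 62, 86, 82, 78, 76, 75, 76, 77, 78, 79, 80]
t -0.048 [5, 5, 6, 6, 7, 6, 6, 6, 6, 7, 10, 13, 39, 66, 81, 80, 79, 78, 76, 76, 77, 78, 79, 79, 79]
```

```bash
python3 -m jog '[{"dx":-0.006,"dy":-0.001,"dz":0.03,"ax":0,"ay":0,"az":0,"grip":-1},{"dx":-0.006,"dy":-0.001,"dz":0.06,"ax":0,"ay":0,"az":0,"grip":-1},{"dx":-0.006,"dy":-0.001,"dz":0.08,"ax":0,"ay":0,"az":0,"grip":-1},{"dx":-0.006,"dy":-0.001,"dz":0.09,"ax":0,"ay":0,"az":0,"grip":-1},{"dx":-0.006,"dy":-0.001,"dz":0.09,"ax":0,"ay":0,"az":0,"grip":-1}]' >/dev/null
python3 -c "
from h import *
rep();board(.0068,.0012,.024)"
```

```text
t 11.07 tcp [0.6608 0.1002 0.1142] board [ 6.5  1.9 35.7] F [-0.3 -0.  -1.9] w 0.015 g 78.669912815094
t 11.0667 d [0.0013 0.0027 0.0469] a [ 0.0002 -0.     -0.0001]
```

```bash
python3 -m jog '[{"dx":0,"dy":0.001,"dz":0.01,"ax":0,"ay":0,"az":0,"grip":-1},{"dx":0,"dy":0.001,"dz":0.02,"ax":0,"ay":0,"az":0,"grip":-1},{"dx":0,"dy":0.001,"dz":0.028,"ax":0,"ay":0,"az":0,"grip":-1},{"dx":0,"dy":0.001,"dz":0.028,"ax":0,"ay":0,"az":0,"grip":-1}]' >/dev/null
python3 -c "
from h import *
rep()"
```

```text
t 11.4 tcp [0.6644 0.0995 0.1088] board [ 7.   1.8 29.3] F [-0.6  0.2 -2.1] w 0.0149 g 78.66974472999573
```

No contact, and the plate's back is already at about 8.6 mm, below the head tops. The holes are over the heads, so I'll continue.

```bash
python3 -m jog '[{"dx":0,"dy":0,"dz":0.01,"ax":0,"ay":0,"az":0,"grip":-1},{"dx":0,"dy":0,"dz":0.02,"ax":0,"ay":0,"az":0,"grip":-1},{"dx":0,"dy":0,"dz":0.028,"ax":0,"ay":0,"az":0,"grip":-1},{"dx":0,"dy":0,"dz":0.03,"ax":0,"ay":0,"az":0,"grip":-1}]' >/dev/null
python3 -c "
from h import *
rep()"
```

```text
t 11.73 tcp [0.6681 0.0987 0.1023] board [ 6.9  1.8 21.7] F [ 0.5 -0.3 -2.6] w 0.0149 g 78.66873264312744
```

```bash
python3 -m jog '[{"dx":-0.03,"dy":0,"dz":0.002,"ax":0,"ay":0,"az":0,"grip":-1},{"dx":-0.06,"dy":0,"dz":0.002,"ax":0,"ay":0,"az":0,"grip":-1},{"dx":-0.085,"dy":0,"dz":0.003,"ax":0,"ay":0,"az":0,"grip":-1},{"dx":-0.095,"dy":0,"dz":0.003,"ax":0,"ay":0,"az":0,"grip":-1},{"dx":-0.095,"dy":0,"dz":0.003,"ax":0,"ay":0,"az":0,"grip":-1}]' >/dev/null
python3 -c "
from h import *
rep()"
```

```text
t 12.15 tcp [0.6471 0.1027 0.0895] board [-18.    1.7  21.4] F [-0.2  1.  -2.2] w 0.0149 g 78.70962023735046
```

```bash
python3 -m jog '[{"dx":-0.006,"dy":0,"dz":0.003,"ax":0,"ay":0,"az":0,"grip":-1},{"dx":-0.012,"dy":0,"dz":0.005,"ax":0,"ay":0,"az":0,"grip":-1},{"dx":-0.016,"dy":0,"dz":0.005,"ax":0,"ay":0,"az":0,"grip":-1},{"dx":-0.016,"dy":0,"dz":0.005,"ax":0,"ay":0,"az":0,"grip":-1}]' >/dev/null
python3 -c "
from h import *
rep();F=manip.get_state()['contact_force'];print('board F',BR.inv().apply(F))"
```

```text
t 12.48 tcp [0.6475 0.1032 0.0891] board [-17.9   2.2  20.8] F [ 0.9 -3.1  4.9] w 0.0147 g 79.46873188018799
board F [ 3.76787295 -2.90171838  3.47585384]
```

```bash
python3 -m jog '[{"dx":-0.01,"dy":0.002,"dz":-0.002,"ax":0,"ay":0,"az":0,"grip":-1},{"dx":-0.02,"dy":0.004,"dz":-0.002,"ax":0,"ay":0,"az":0,"grip":-1},{"dx":-0.02,"dy":0.004,"dz":-0.002,"ax":0,"ay":0,"az":0,"grip":-1},{"dx":-0.02,"dy":0.004,"dz":-0.002,"ax":0,"ay":0,"az":0,"grip":-1}]' >/dev/null
python3 -c "
from h import *
rep();F=manip.get_state()['contact_force'];print('board F',BR.inv().apply(F))"
```

```text
t 12.82 tcp [0.6465 0.1033 0.0889] board [-18.8   2.1  21.2] F [ 9.5 -6.5  2.3] w 0.0155 g 78.59066605567932
board F [10.31469676 -4.53472513 -3.27181287]
```

```bash
python3 -m jog '[{"dx":-0.01,"dy":0,"dz":0.004,"ax":0,"ay":0,"az":0,"grip":-1},{"dx":-0.02,"dy":0,"dz":0.006,"ax":0,"ay":0,"az":0,"grip":-1},{"dx":-0.02,"dy":0,"dz":0.006,"ax":0,"ay":0,"az":0,"grip":-1}]' >/dev/null
python3 -c "
from h import *
rep();F=manip.get_state()['contact_force'];print('board F',BR.inv().apply(F))"
```

```text
t 13.07 tcp [0.6463 0.1034 0.089 ] board [-19.    2.2  21.4] F [  9.3 -11.8  13.7] w 0.0151 g 79.9763560295105
board F [16.78474747 -9.71766279  6.16538156]
```

```bash
python3 -m jog '[{"dx":0.015,"dy":0,"dz":-0.004,"ax":0,"ay":0,"az":0,"grip":-1},{"dx":0.015,"dy":0,"dz":-0.004,"ax":0,"ay":0,"az":0,"grip":-0.1},{"dx":0.015,"dy":0,"dz":-0.004,"ax":0,"ay":0,"az":0,"grip":-0.1},{"dx":0.015,"dy":0,"dz":-0.004,"ax":0,"ay":0,"az":0,"grip":-0.1},{"dx":0.015,"dy":0,"dz":-0.004,"ax":0,"ay":0,"az":0,"grip":-0.1}]' >/dev/null
python3 -c "
from h import *
rep()"
python3 -m jog '[{"dx":0,"dy":0,"dz":-0.06,"ax":0,"ay":0,"az":0,"grip":-0.1},{"dx":0,"dy":0,"dz":-0.16,"ax":0,"ay":0,"az":0,"grip":-0.1},{"dx":0,"dy":0,"dz":-0.3,"ax":0,"ay":0,"az":0,"grip":-0.1},{"dx":0,"dy":0,"dz":-0.45,"ax":0,"ay":0,"az":0,"grip":-0.1},{"dx":0,"dy":0,"dz":-0.6,"ax":0,"ay":0,"az":0,"grip":-0.1}]' >/dev/null
python3 -m jog '[{"dx":-0.16,"dy":0.1,"dz":-0.1,"ax":0,"ay":0,"az":0,"grip":-0.1},{"dx":-0.32,"dy":0.2,"dz":-0.2,"ax":0,"ay":0,"az":0,"grip":-0.1},{"dx":-0.45,"dy":0.3,"dz":-0.25,"ax":0,"ay":0,"az":0,"grip":-0.1},{"dx":-0.55,"dy":0.4,"dz":-0.25,"ax":0,"ay":0,"az":0,"grip":-0.1},{"dx":-0.55,"dy":0.4,"dz":-0.25,"ax":0,"ay":0,"az":0,"grip":-0.1}]' >/dev/null
python3 -c "
from h import *
rep();a=cap('scene','s4');b=cap('top','t4')
def f(d,y):
  h=cv2.cvtColor(d['img'],cv2.COLOR_RGB2HSV)[:,:,1]
  u=proj(d,[O+BR.apply([.025+k*1e-3,y,.005]) for k in range(-12,13)]).astype(np.float32);print(y,cv2.remap(h,u[None,:,0],u[None,:,1],1)[0].tolist())
for y in(.05,.02,-.02,-.05):f(b,y)
o=ld('t0')
print('old');[f(o,y) for y in(.05,-.05)]
a=a['img'];b=b['img']
cv2.imwrite('pics/c7.png',np.hstack([cv2.resize(a[195:275,245:325],(400,400),interpolation=2),cv2.resize(b[150:230,245:325],(400,400),interpolation=2)])[:,:,::-1])"
```

```text
t 13.48 tcp [0.6388 0.1036 0.0829] board [-28.4   0.9  19.8] F [ 0.  -0.7  0.2] w 0.0389 g 0.0
t 14.32 tcp [0.3921 0.0483 0.1952] board [-172.6 -101.3  232.7] F [-0.6  0.3 -0.4] w 0.0385 g 0.0
0.05 [5, 5, 5, 5, 5, 6, 6, 6, 6, 6, 6, 18, 51, 81, 84, 81, 79, 79, 80, 80, 80, 81, 81, 82, 83]
0.02 [6, 6, 5, 5, 4, 4, 4, 4, 5, 6, 13, 22, 35, 59, 79, 84, 82, 81, 81, 81, 81, 80, 80, 81, 82]
-0.02 [4, 4, 4, 4, 4, 4, 4, 4, 5, 6, 8, 18, 29, 44, 64, 83, 82, 79, 78, 80, 82, 82, 82, 82, 82]
-0.05 [4, 4, 5, 5, 7, 8, 10, 8, 6, 7, 10, 13, 37, 68, 88, 85, 82, 80, 80, 80, 80, 81, 81, 81, 81]
old
0.05 [6, 6, 5, 5, 5, 4, 4, 5, 5, 8, 10, 23, 54, 82, 84, 81, 79, 80, 80, 80, 80, 80, 80, 81, 81]
-0.05 [6, 6, 7, 8, 7, 7, 6, 6, 7, 8, 12, 15, 39, 68, 88, 84, 81, 79, 79, 79, 79, 80, 80, 80, 81]
```

View pics/c7.png

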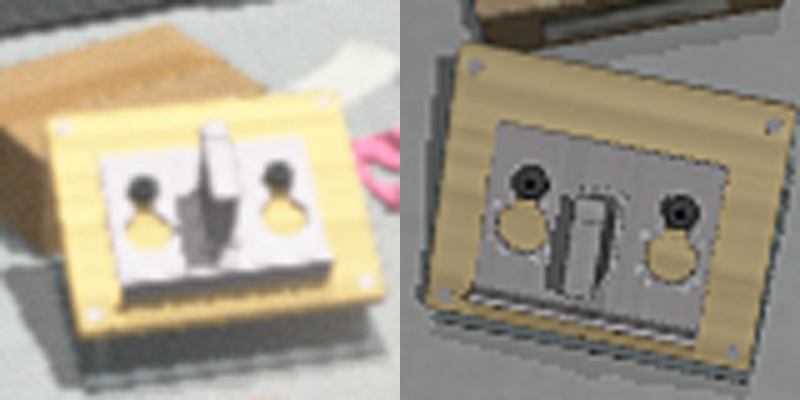

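The lipped hanger is locked: its upper edge sits where the old one's did (within 1 mm), it lies flat, and the heads at (530,183) and (680,213) are at the slot ends. The robot is clear, so I'll hand it in.

```bash
python3 -c "
from rig import manip
print(manip.sign_off())"
```

```text
the job is handed in; nothing more can be done
None
```

The lipped hanger is locked flat on both screws, the old hook hanger lies on its back in the middle of the mat, and the job was handed in at about 14 s of the 58 s allowed.

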